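Line up reagent bottles by height on the bottle board

ROBOT

A 6-joint arm with a two-finger parallel gripper is mounted at the origin on the work surface. World frame = base frame: x ahead of the robot, y to its left, z up, the work surface at z = 0. Lengths are in m, angles in rad, forces in N, time in s.
With the tool pointing down it reaches from about 0.3 to 0.85 m from the base axis. Payload 5.4 kg.
Tool frame: the origin (TCP) lies at the centre of the arm's flange, where the gripper is bolted on; the fingertips stand 173 mm ahead of it and the grasp point (between the pads) lies 155 mm ahead of it; x points along the fingers, z is the direction in which the jaws open and shut, and the axes are right-handed (so a half turn about x gives the same grasp; the last joint's range is limited). The gripper opens to 85 mm and grips with 20 to 120 N. Pads are 22 mm wide; open, the fingers measure 114 mm over their backs; the gripper's body (76 mm by 85 mm) begins 54 mm behind the grasp point. The pads swing forward as they close: fully open they stand 13 mm farther back than shut.
Start: joints at [1.096, 0.158, 1.597, -0, 1.386, -0.21], TCP at [0.15, 0.555, 0.405] pointing down, gripper open.
Joint ranges: [-2.91, 2.91], [-0.94, 2.29], [0.18, 2.7], [-1.29, 4.43], [0.17, 2.64], [-3, 3]. Speed limits (rad/s): [2.57, 2.57, 3.14, 3.14, 3.14, 3.14].

INTERFACE

Orientations are given as a unit quaternion [x, y, z, w].
In Python, from station import manip gives the robot as it stands.
- The arm moves only by the tool servo_tool, never from a script. Its argument "increments" is a list of rows, each an object with "delta_rot": the turn, a rotation vector about the tool's x, y, z in degrees, a list of three; "slide": the shift along the tool's x, y, z in m, a list of three; "gripper": the opening, from -1 (shut) to 1 (fully open), so that 0 is half open. A call has exactly 5 rows; each row is the pose to reach, as a shift and turn from the pose commanded when the call began, along the tool's axes at that moment; what a row does not reach only later rows make up. A row lasts 1/10 s, in which the tool goes at most 50 mm and 8.59 degrees, less where a joint would pass 70% of its speed; a pose out of reach is approached as far as the arm can. A call with a gripper value outside its range is refused whole. The fingers move at their own pace and stop on an object; the grip force is fixed at half the most. Time passes only in rows, so rows that repeat a pose let the fingers close, or fill a call up. It gives the time, the measured TCP pose, the force and the opening at its end, in the units of the state.
- manip.observe(): the state, without advancing time (a new reading comes with each control period).
- manip.capture(name): name is "scene" or "top"; returns the picture (400x640x3 uint8, red, green, blue); there is no depth.
- manip.camera_params(name): a dict with "fovy" (degrees; the focal length in pixels is half the picture's height over the tangent of half this angle, whatever the lens; pixels are square), "cx", "cy" (the principal point, pixels), "rvec" (rotation vector, rad) and "tvec" (3), from world to camera coordinates, as OpenCV has them. Camera axes: x right, y down, z forward; pixel columns grow to the right and rows downward; lengths in m; the calibration is good to about 2 mm. A picture is of the moment at which its call begins. camera_params takes no time and is no camera call.
- manip.hand_in(): hands the job in, once; it reports no verdict.
The state is a dict: "time": time; "joint_pos": joint angles; "dq": joint speeds; "joint_efforts": joint torques, N m; "eef_pos": TCP position; "ee_rot": TCP orientation; "force": force on the tool from outside, world axes, zero at the start; "moment": the same for the moment, N m; "gripper_width": finger opening in m.
Only numpy, scipy, OpenCV 4.12 (cv2) and the standard library are available. Lean on these libraries where they do the work, as an engineer would, in place of code of your own. Each camera call takes 0.05 s, during which the arm holds its last target. There are 200 camera calls.

TASK

Stand the four brown reagent bottles on the four round black pads of the white board, one centred on each pad and upright, in order of height: the shortest at the end next to the magnetic stirrer, rising to the tallest at the end next to the porcelain bowl. Set the bottles down rather than dropping them, do not tip any of them over, and leave the bowl where it stands.

Things in the scene. Friction and masses are not known exactly. Their poses are not given: they have to be found in the camera images.
- bottle_72: The shortest and slimmest of four brown reagent bottles, standing upright on the bench: 72 mm high in all, body 38 mm in diameter with a plain white paper band, sloping shoulder, short neck (6 mm), then a black screw cap 24 mm in diameter and 24 mm high whose flat top is the top of the bottle. One rigid piece, about 80 g. Origin at the centre of the underside, z up along the bottle. Can be picked up by the cap from above.
- bottle_90: The second shortest of four brown reagent bottles, standing upright on the bench: 90 mm high in all, body 46 mm in diameter with a plain white paper band, sloping shoulder, short neck (6 mm), then a black screw cap 26 mm in diameter and 24 mm high whose flat top is the top of the bottle. One rigid piece, about 140 g. Origin at the centre of the underside, z up along the bottle. Can be picked up by the cap from above.
- bottle_108: The second tallest of four brown reagent bottles, standing upright on the bench: 108 mm high in all, body 54 mm in diameter with a plain white paper band, sloping shoulder, short neck (6 mm), then a black screw cap 30 mm in diameter and 24 mm high whose flat top is the top of the bottle. One rigid piece, about 220 g. Origin at the centre of the underside, z up along the bottle. Can be picked up by the cap from above.
- bottle_126: The tallest and widest of four brown reagent bottles, standing upright on the bench: 126 mm high in all, body 62 mm in diameter with a plain white paper band, sloping shoulder, short neck (6 mm), then a black screw cap 34 mm in diameter and 24 mm high whose flat top is the top of the bottle. One rigid piece, about 340 g. Origin at the centre of the underside, z up along the bottle. Can be picked up by the cap from above.
- pad_a: One of four identical black rubber pads, 70 mm in diameter and 3 mm thick, fixed in a row about 95 mm apart on a white board (90 x 400 x 12 mm) lying on the bench. Origin at the centre of the pad's underside, so its top, 15 mm above the bench, is 3 mm above the origin. The letters say nothing about the order along the row; the row may lie somewhat skew.
- pad_b: One of four identical black rubber pads, 70 mm in diameter and 3 mm thick, fixed in a row about 95 mm apart on a white board (90 x 400 x 12 mm) lying on the bench. Origin at the centre of the pad's underside, so its top, 15 mm above the bench, is 3 mm above the origin. The letters say nothing about the order along the row; the row may lie somewhat skew.
- pad_c: One of four identical black rubber pads, 70 mm in diameter and 3 mm thick, fixed in a row about 95 mm apart on a white board (90 x 400 x 12 mm) lying on the bench. Origin at the centre of the pad's underside, so its top, 15 mm above the bench, is 3 mm above the origin. The letters say nothing about the order along the row; the row may lie somewhat skew.
- pad_d: One of four identical black rubber pads, 70 mm in diameter and 3 mm thick, fixed in a row about 95 mm apart on a white board (90 x 400 x 12 mm) lying on the bench. Origin at the centre of the pad's underside, so its top, 15 mm above the bench, is 3 mm above the origin. The letters say nothing about the order along the row; the row may lie somewhat skew.
- stirrer: Small black magnetic stirrer, 160 x 130 mm and 55 mm high, with a round steel plate on top, fixed on the bench beyond one end of the row of pads (either end), its centre about 175 mm from the nearest pad. Origin at the centre of its underside. Marks the end where the shortest bottle goes.
- bowl: White porcelain bowl, 100 mm across the rim and 45 mm high, standing loose on the bench beyond the other end of the row from the stirrer. Origin at the centre of its underside. To be left where it is.
Mind the look-alikes: they are no part of the job. What is shaped like the bottle_108 but orange is not meant.

How it is judged:
By the outcome, as a careful person would: the job done as asked, in the order asked, and still so for the second after the job is handed in, with the robot touching nothing.
It also fails if it takes over 98 s, if anything falls off the work surface, if the arm or the gripper's body presses on something with over 40 N, if the wrist force passes 120 N, or if a joint passes its speed limit or range.

## Working session

There is one attempt and no reset: what is moved stays moved. The work goes in short steps, Python scripts to look and compute and a tool call to move; the robot and the scene stay as the last step left them, time stands still between calls to the robot, and variables do not carry over. Pictures are saved under pics/ and viewed, about 12 in all and at most 16, crops included, and the job is handed in when it is done.

Besides the shell and the picture viewer there is one more tool, called after ">>>" as name(argument=value, ...) on one line, values as JSON. servo_tool: Moves the arm, as the interface text tells. Its arguments: {"type":"object","properties":{"increments":{"type":"array"}},"required":["increments"]}

```bash
mkdir -p pics
python3 - <<'E'
from station import manip
import cv2
for n in("scene","top"):
    cv2.imwrite(f"pics/{n}0.png",manip.capture(n)[:,:,::-1]); print(n,manip.camera_params(n))
print(manip.observe())
E
```

```text
scene {'fovy': 50.49757770251822, 'cx': 318.1010609552434, 'cy': 198.65895183171767, 'rvec': array([ 0.95402099,  2.6113949 , -0.86599568]), 'tvec': array([ 0.39402163, -0.25965906,  1.46804895])}
top {'fovy': 46.662884371575196, 'cx': 321.7452840006369, 'cy': 198.08230588895145, 'rvec': array([ 2.11772437, -2.13907062,  0.20840374]), 'tvec': array([0.00450058, 0.53579371, 1.23503857])}
{'time': 0.1, 'joint_pos': array([ 1.09589559e+00,  1.59000398e-01,  1.59815299e+00, -1.00148793e-05,
        1.38619084e+00, -2.10127582e-01]), 'dq': array([ 0.00033596, -0.00210129, -0.00245726,  0.00010401,  0.00322408,
        0.00115439]), 'joint_efforts': array([-5.10373866e-04, -3.96991181e+01, -3.32338750e+01, -2.46647869e-04,
        4.22211524e-03, -2.39686040e-05]), 'eef_pos': array([0.1503866 , 0.55471437, 0.40378364]), 'ee_rot': array([-0.42989363,  0.56218237,  0.42935656,  0.5610663 ]), 'force': array([-0.18675019, -0.30698402,  0.30536562]), 'moment': array([ 0.00628341,  0.02397302, -0.02876109]), 'gripper_width': 0.08494917419773482}
```

View pics/scene0.png

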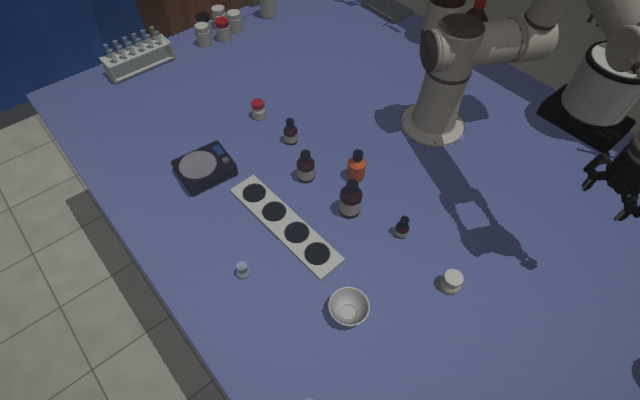

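View pics/top0.png

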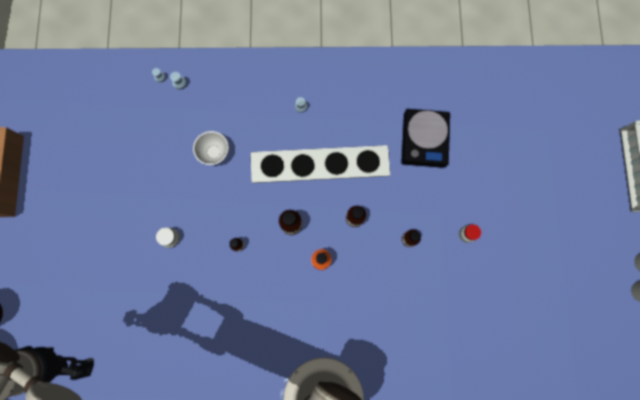

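Order, from both views: in top, the stirrer is at (427,138) and the bowl at (211,148). The pads are at about (272,165), (302,165), (336,163), (368,161). The bottles are at (237,243), (290,221), (356,215), (412,237), and the orange decoy is at (321,259). I'll enlarge both.

Run:
```python
import cv2
for n,(x,y,w,h) in dict(top=(225,140,200,128),scene=(230,112,190,165)).items():
    s=4 if n=="top" else 3.6
    im=cv2.imread(f"pics/{n}0.png")[y:y+h,x:x+w]
    im=cv2.resize(im,None,fx=s,fy=s,interpolation=cv2.INTER_CUBIC)
    im=(255*(im/255.)**.55).astype('uint8')
    for k in range(0,w,20): cv2.putText(im,str(x+k),(int(k*s),10),0,.35,(255,255,255)); cv2.line(im,(int(k*s),12),(int(k*s),18),(255,255,255))
    for k in range(10,h,20): cv2.putText(im,str(y+k),(8,int(k*s)+4),0,.35,(255,255,255)); cv2.line(im,(0,int(k*s)),(6,int(k*s)),(255,255,255))
    cv2.imwrite(f"pics/{n}0c.png",im)
```

```text
(no output)
```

View pics/scene0c.png

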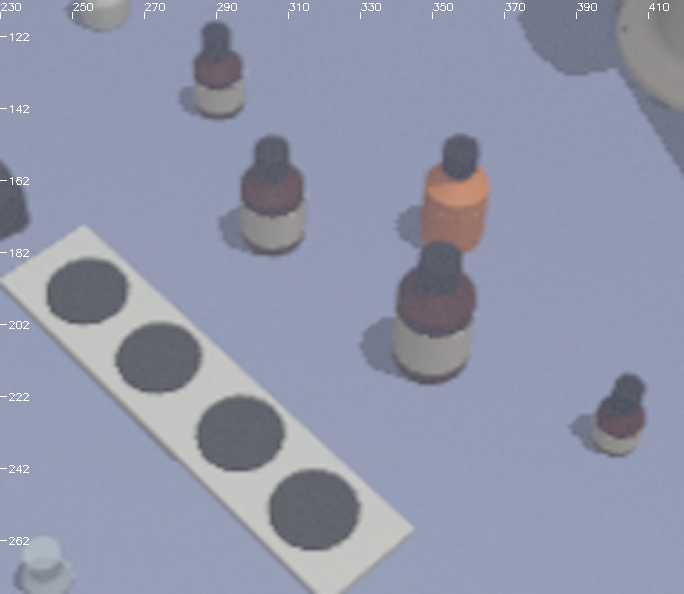

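View pics/top0c.png

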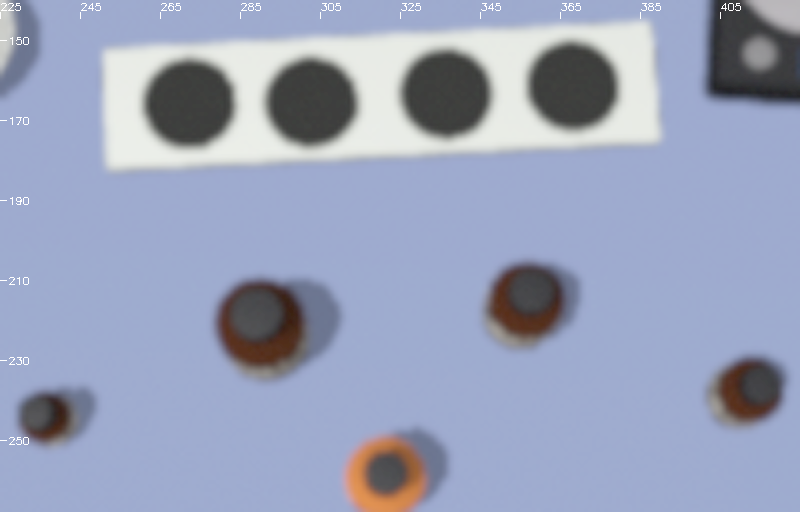

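```bash
cat > h.py <<'E'
from station import manip
import cv2,numpy as np
def cam(n):
    c=manip.camera_params(n); f=200/np.tan(np.radians(c['fovy'])/2)
    K=np.array([[f,0,c['cx']],[0,f,c['cy']],[0,0,1]]); R=cv2.Rodrigues(c['rvec'])[0]
    return K,R,np.array(c['tvec'],float)
def tri(pt,ps):
    A=[];B=[]
    for n,p in (("top",pt),("scene",ps)):
        K,R,t=cam(n); d=R.T@np.linalg.inv(K)@[*p,1]; d/=np.linalg.norm(d); o=-R.T@t
        M=np.eye(3)-np.outer(d,d); A.append(M);B.append(M@o)
    X=np.linalg.lstsq(np.vstack(A),np.hstack(B),rcond=None)[0]
    return X
def proj(n,X):
    K,R,t=cam(n); q=K@(R@np.asarray(X)+t); return q[:2]/q[2]
def onz(n,p,z):
    K,R,t=cam(n); d=R.T@np.linalg.inv(K)@[*p,1]; o=-R.T@t; return o+d*(z-o[2])/d[2]
E
python3 - <<'E'
from h import *
T=dict(b72=(38,413),b126=(256,314),b108=(531,289),b90=(759,384),org=(386,473),p1=(190,103),p2=(312,102),p3=(446,93),p4=(573,86))
S=dict(b72=(630,386),b126=(441,260),b108=(272,150),b90=(217,34),org=(461,150),p4=(87,291),p3=(158,357),p2=(240,433),p1=(314,510))
Z=dict(b72=.072,b126=.126,b108=.108,b90=.09,org=.108,p1=.015,p2=.015,p3=.015,p4=.015)
np.set_printoptions(precision=4,suppress=True)
for k in T:
    t=225+(T[k][0]+.5)/4-.5,140+(T[k][1]+.5)/4-.5
    s=230+(S[k][0]+.5)/3.6-.5,112+(S[k][1]+.5)/3.6-.5
    X=tri(t,s); print(k,X,'err',proj('top',X)-t,'top@z',onz('top',t,Z[k])[:2],'scene@z',onz('scene',s,Z[k])[:2])
# refined pads: dark centroid within board
for n in('top','scene'):
    g=cv2.cvtColor(cv2.imread(f'pics/{n}0.png'),6)
    print(n,[g[int(v),int(u)] for u,v in [(272,165)]])
o=manip.observe(); from scipy.spatial.transform import Rotation as R
print(R.from_quat(o['ee_rot']).as_matrix())
E
```

```text
b72 [0.4123 0.2353 0.069 ] err [-0.0613  0.0429] top@z [0.4121 0.2346] scene@z [0.4141 0.2365]
b126 [0.4705 0.0857 0.1228] err [ 0.1887 -0.1527] top@z [0.4697 0.086 ] scene@z [0.4729 0.087 ]
b108 [ 0.4876 -0.094   0.1066] err [ 0.114  -0.1035] top@z [ 0.4871 -0.0936] scene@z [ 0.4886 -0.0934]
b90 [ 0.4257 -0.2457  0.0875] err [ 0.2093 -0.1943] top@z [ 0.4249 -0.2446] scene@z [ 0.4276 -0.2442]
org [0.3685 0.0025 0.1046] err [ 0.1898 -0.1565] top@z [0.3679 0.0031] scene@z [0.3713 0.0042]
p1 [0.6406 0.1406 0.0127] err [ 0.1397 -0.1176] top@z [0.6396 0.1408] scene@z [0.6417 0.1411]
p2 [0.6406 0.0524 0.0132] err [ 0.1837 -0.165 ] top@z [0.6396 0.0529] scene@z [0.6417 0.0528]
p3 [ 0.6464 -0.0447  0.0146] err [ 0.2684 -0.2563] top@z [ 0.6455 -0.0439] scene@z [ 0.6471 -0.0454]
p4 [ 0.651  -0.1367  0.0134] err [ 0.2139 -0.213 ] top@z [ 0.6499 -0.1359] scene@z [ 0.652  -0.1364]
top [np.uint8(20)]
scene [np.uint8(104)]
[[-0.0008 -0.9652  0.2617]
 [-0.0016  0.2617  0.9652]
 [-1.      0.0004 -0.0017]]
```

>>> servo_tool(increments=[{"delta_rot":[8,0,0],"slide":[0,-0.039,-0.028],"gripper":1},{"delta_rot":[16,0,0],"slide":[0,-0.078,-0.056],"gripper":1},{"delta_rot":[24,0,0],"slide":[0,-0.118,-0.083],"gripper":1},{"delta_rot":[32,0,0],"slide":[0,-0.157,-0.111],"gripper":1},{"delta_rot":[40,0,0],"slide":[0,-0.196,-0.139],"gripper":1}])

```text
time: 0.6
eef_pos: [0.3039, 0.3678, 0.4043]
ee_rot: [-0.21, 0.675, 0.21, 0.675]
force: [0.1, -0.5, 0.7]
gripper_width: 0.0852
```

>>> servo_tool(increments=[{"delta_rot":[7,0,0],"slide":[0.02,-0.034,0.003],"gripper":1},{"delta_rot":[14,0,0],"slide":[0.04,-0.068,0.006],"gripper":1},{"delta_rot":[21,0,0],"slide":[0.06,-0.102,0.009],"gripper":1},{"delta_rot":[28,0,0],"slide":[0.08,-0.137,0.012],"gripper":1},{"delta_rot":[34.7,0,0],"slide":[0.1,-0.171,0.0146],"gripper":1}])

```text
time: 1.1
eef_pos: [0.4135, 0.2361, 0.3037]
ee_rot: [0.001, 0.707, -0.001, 0.707]
force: [0.8, 0.1, 0.4]
gripper_width: 0.0855
```

>>> servo_tool(increments=[{"delta_rot":[0,0,0],"slide":[0,0,0],"gripper":0.2},{"delta_rot":[0,0,0],"slide":[0,0,0],"gripper":0.2},{"delta_rot":[0,0,0],"slide":[0,0,0],"gripper":0.2},{"delta_rot":[0,0,0],"slide":[0,0,0],"gripper":0.2},{"delta_rot":[0,0,0],"slide":[0,0,0],"gripper":0.2}])

```text
time: 1.6
eef_pos: [0.4126, 0.2382, 0.3054]
ee_rot: [-0.001, 0.707, 0.002, 0.708]
force: [0.9, -1.0, 1.0]
gripper_width: 0.051
```

Run:
```python
from station import manip
o=manip.observe();print(o['eef_pos'],o['ee_rot'],o['joint_pos'],o['gripper_width'])
```

```text
[0.41263376 0.23823803 0.30536209] [-0.00129938  0.70668833  0.00160711  0.70752196] [2.69198060e-01 4.14835972e-03 1.96721587e+00 1.17937280e-04
 1.16897643e+00 2.65041605e-01] 0.0510160724432732
```

>>> servo_tool(increments=[{"delta_rot":[0,0,0],"slide":[0.02,-0.002,0.0006],"gripper":0.2},{"delta_rot":[0,0,0],"slide":[0.04,-0.002,0.0006],"gripper":0.2},{"delta_rot":[0,0,0],"slide":[0.06,-0.002,0.0006],"gripper":0.2},{"delta_rot":[0,0,0],"slide":[0.08,-0.002,0.0006],"gripper":0.2},{"delta_rot":[0,0,0],"slide":[0.088,-0.002,0.0006],"gripper":0.2}])

```text
time: 2.1
eef_pos: [0.4125, 0.2357, 0.2152]
ee_rot: [-0.001, 0.708, 0.001, 0.706]
force: [-0.1, -0.3, -0.3]
gripper_width: 0.0512
```

Run:
```python
from h import *
a=manip.capture('scene')[:,:,::-1]; b=manip.capture('top')[:,:,::-1]
z=lambda i,x,y:cv2.resize(i[y:y+80,x:x+80],(400,400),interpolation=cv2.INTER_CUBIC)
im=np.hstack([z(a,360,180),z(b,195,205)]);im=(255*(im/255.)**.55).astype('uint8')
cv2.imwrite('pics/g1.png',im);print(manip.observe()['eef_pos'],manip.observe()['force'])
```

```text
[0.41290399 0.23564977 0.21595065] [-0.0092444   0.10768559 -0.41563405]
```

View pics/g1.png

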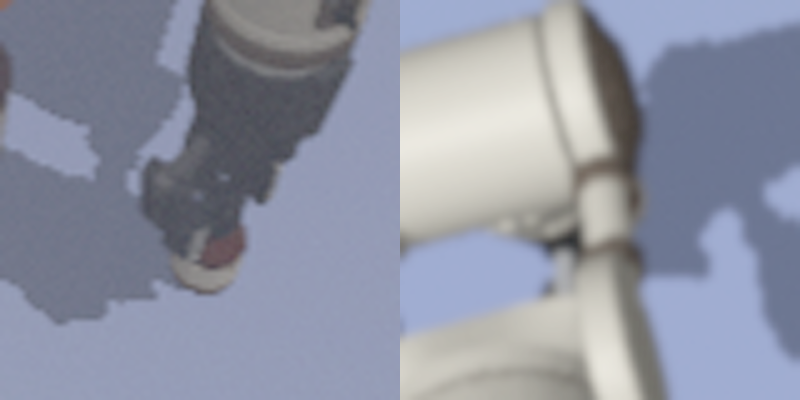

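The scene crop shows the fingers straddling the cap, with the bottle unmoved (foot at scene ≈(402,237)). In the top view the arm hides it. I'll close and lift.

>>> servo_tool(increments=[{"delta_rot":[0,0,0],"slide":[0,0,0],"gripper":-1},{"delta_rot":[0,0,0],"slide":[0,0,0],"gripper":-1},{"delta_rot":[0,0,0],"slide":[0,0,0],"gripper":-1},{"delta_rot":[0,0,0],"slide":[0,0,0],"gripper":-1},{"delta_rot":[0,0,0],"slide":[0,0,0],"gripper":-1}])

```text
time: 2.7
eef_pos: [0.4142, 0.2357, 0.2179]
ee_rot: [-0.001, 0.706, 0.001, 0.708]
force: [-1.1, 0.4, 6.6]
gripper_width: 0.0221
```

>>> servo_tool(increments=[{"delta_rot":[0,0,0],"slide":[-0.003,0,0],"gripper":-1},{"delta_rot":[0,0,0],"slide":[-0.02,0,0],"gripper":-1},{"delta_rot":[0,0,0],"slide":[-0.05,0,0],"gripper":-1},{"delta_rot":[0,0,0],"slide":[-0.09,0,0],"gripper":-1},{"delta_rot":[0,0,0],"slide":[-0.11,0,0],"gripper":-1}])

```text
time: 3.2
eef_pos: [0.4141, 0.2356, 0.3299]
ee_rot: [-0.0, 0.706, 0.001, 0.709]
force: [1.0, 0.4, -0.5]
gripper_width: 0.0224
```

>>> servo_tool(increments=[{"delta_rot":[0,0,0],"slide":[-0.03,-0.012,0.008],"gripper":-1},{"delta_rot":[0,0,0],"slide":[-0.055,-0.035,0.022],"gripper":-1},{"delta_rot":[0,0,0],"slide":[-0.073,-0.06,0.038],"gripper":-1},{"delta_rot":[0,0,0],"slide":[-0.073,-0.09,0.058],"gripper":-1},{"delta_rot":[0,0,0],"slide":[-0.073,-0.12,0.077],"gripper":-1}])

```text
time: 3.7
eef_pos: [0.4913, 0.1145, 0.4006]
ee_rot: [-0.001, 0.707, 0.001, 0.708]
force: [0.4, 0.2, -1.4]
gripper_width: 0.0219
```

>>> servo_tool(increments=[{"delta_rot":[0,0,0],"slide":[0,-0.026,0.0166],"gripper":-1},{"delta_rot":[0,0,0],"slide":[0,-0.052,0.0332],"gripper":-1},{"delta_rot":[0,0,0],"slide":[0,-0.078,0.0498],"gripper":-1},{"delta_rot":[0,0,0],"slide":[0,-0.104,0.0664],"gripper":-1},{"delta_rot":[0,0,0],"slide":[0,-0.13,0.083],"gripper":-1}])

```text
time: 4.2
eef_pos: [0.5744, -0.0154, 0.3994]
ee_rot: [-0.001, 0.707, 0.001, 0.707]
force: [-0.1, 0.1, -1.0]
gripper_width: 0.022
```

>>> servo_tool(increments=[{"delta_rot":[0,0,0],"slide":[0,-0.03,0.019],"gripper":-1},{"delta_rot":[0,0,0],"slide":[0,-0.06,0.038],"gripper":-1},{"delta_rot":[0,0,0],"slide":[0,-0.09,0.057],"gripper":-1},{"delta_rot":[0,0,0],"slide":[0,-0.11,0.071],"gripper":-1},{"delta_rot":[0,0,0],"slide":[0,-0.1214,0.078],"gripper":-1}])

```text
time: 4.7
eef_pos: [0.6529, -0.1374, 0.3989]
ee_rot: [-0.0, 0.707, 0.0, 0.707]
force: [0.3, 0.3, -1.2]
gripper_width: 0.022
```

>>> servo_tool(increments=[{"delta_rot":[0,0,0],"slide":[0.03,0,0],"gripper":-1},{"delta_rot":[0,0,0],"slide":[0.06,0,0],"gripper":-1},{"delta_rot":[0,0,0],"slide":[0.09,0,0],"gripper":-1},{"delta_rot":[0,0,0],"slide":[0.12,0,0],"gripper":-1},{"delta_rot":[0,0,0],"slide":[0.13,0,0],"gripper":-1}])

```text
time: 5.2
eef_pos: [0.6507, -0.1349, 0.2652]
ee_rot: [0.0, 0.71, 0.002, 0.705]
force: [-0.5, -0.5, -1.3]
gripper_width: 0.0219
```

Run:
```python
from h import *
a=manip.capture('scene')[:,:,::-1];o=manip.observe();print(o['eef_pos'],o['force'],o['ee_rot'])
im=cv2.resize(a[130:280,220:370],(700,600),interpolation=cv2.INTER_CUBIC);im=(255*(im/255.)**.55).astype('uint8')
cv2.imwrite('pics/p1.png',im)
```

```text
[ 0.65086288 -0.13485889  0.26516272] [-0.75348011  0.75587479 -0.96031343] [2.36441938e-04 7.09584779e-01 1.74500538e-03 7.04617869e-01]
```

View pics/p1.png

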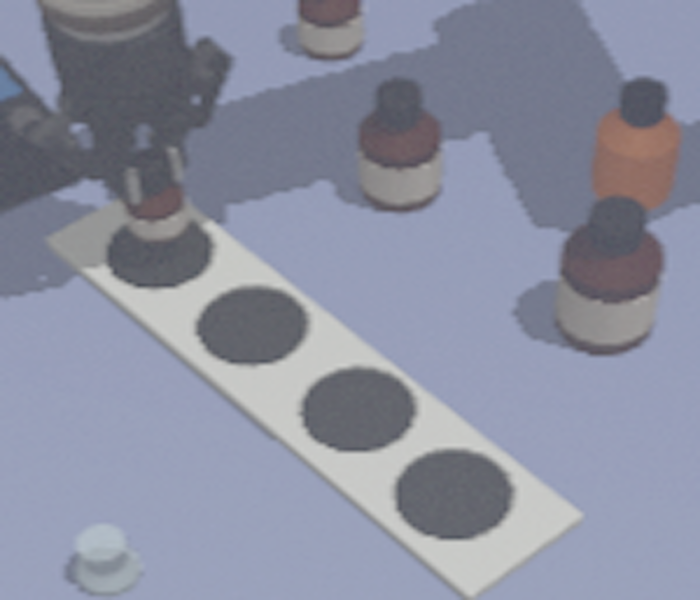

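The bottle hangs upright in the jaws over the pad nearest the stirrer (crop (157,245)), and its foot is still above the pad. The z reading is 5 mm off the command, so I'll let it settle.

>>> servo_tool(increments=[{"delta_rot":[0,0,0],"slide":[0,0,0],"gripper":-1},{"delta_rot":[0,0,0],"slide":[0,0,0],"gripper":-1},{"delta_rot":[0,0,0],"slide":[0,0,0],"gripper":-1},{"delta_rot":[0,0,0],"slide":[0,0,0],"gripper":-1},{"delta_rot":[0,0,0],"slide":[0,0,0],"gripper":-1}])

```text
time: 5.75
eef_pos: [0.6526, -0.1355, 0.2706]
ee_rot: [-0.001, 0.707, 0.001, 0.708]
force: [0.6, -0.7, -0.9]
gripper_width: 0.0221
```

Run:
```python
from h import *
for i in range(4):
    manip.capture('top');o=manip.observe();print(o['time'],o['eef_pos'],o['force'],o['ee_rot'])
```

```text
5.8 [ 0.65250152 -0.13545948  0.27027034] [-0.30238952  0.4662221  -0.15013385] [-9.12027828e-04  7.06837673e-01  6.88354561e-04  7.07374864e-01]
5.85 [ 0.65242976 -0.13543006  0.27008556] [ 1.45648962 -0.03838082 -1.42547069] [-0.00086119  0.70693309  0.00071329  0.70727955]
5.9 [ 0.6523922  -0.13541451  0.26991237] [-0.25841948 -0.52704366 -0.21272302] [-0.00084584  0.70702959  0.00075144  0.70718306]
5.95 [ 0.65235672 -0.13540784  0.26975913] [ 0.26023122  0.24310003 -0.89102137] [-0.00078919  0.70709158  0.00076564  0.70712113]
```

>>> servo_tool(increments=[{"delta_rot":[0,0,0],"slide":[0.012,0,0],"gripper":-1},{"delta_rot":[0,0,0],"slide":[0.022,0,0],"gripper":-1},{"delta_rot":[0,0,0],"slide":[0.029,0,0],"gripper":-1},{"delta_rot":[0,0,0],"slide":[0.033,0,0],"gripper":-1},{"delta_rot":[0,0,0],"slide":[0.035,0,0],"gripper":-1}])

```text
time: 6.45
eef_pos: [0.6521, -0.1353, 0.2337]
ee_rot: [-0.001, 0.708, 0.001, 0.707]
force: [-0.2, -0.3, -0.9]
gripper_width: 0.0219
```

>>> servo_tool(increments=[{"delta_rot":[0,0,0],"slide":[0.001,0,0],"gripper":-1},{"delta_rot":[0,0,0],"slide":[0.002,0,0],"gripper":-1},{"delta_rot":[0,0,0],"slide":[0.002,0,0],"gripper":-1},{"delta_rot":[0,0,0],"slide":[0.002,0,0],"gripper":-1},{"delta_rot":[0,0,0],"slide":[0.002,0,0],"gripper":-1}])

```text
time: 6.95
eef_pos: [0.6525, -0.1355, 0.2331]
ee_rot: [-0.001, 0.707, 0.001, 0.707]
force: [-0.5, -1.5, 1.2]
gripper_width: 0.0223
```

>>> servo_tool(increments=[{"delta_rot":[0,0,0],"slide":[0.0005,0,0],"gripper":-1},{"delta_rot":[0,0,0],"slide":[0.001,0,0],"gripper":-1},{"delta_rot":[0,0,0],"slide":[0.001,0,0],"gripper":-1},{"delta_rot":[0,0,0],"slide":[0.001,0,0],"gripper":-1},{"delta_rot":[0,0,0],"slide":[0.001,0,0],"gripper":-1}])

```text
time: 7.45
eef_pos: [0.6526, -0.1355, 0.233]
ee_rot: [-0.001, 0.707, 0.001, 0.707]
force: [-1.9, 0.9, 6.1]
gripper_width: 0.0224
```

>>> servo_tool(increments=[{"delta_rot":[0,0,0],"slide":[0,0,0],"gripper":-0.2},{"delta_rot":[0,0,0],"slide":[0,0,0],"gripper":0.2},{"delta_rot":[0,0,0],"slide":[0,0,0],"gripper":0.3},{"delta_rot":[0,0,0],"slide":[0,0,0],"gripper":0.3},{"delta_rot":[0,0,0],"slide":[0,0,0],"gripper":0.3}])

```text
time: 7.95
eef_pos: [0.6523, -0.1354, 0.2315]
ee_rot: [-0.001, 0.707, 0.001, 0.707]
force: [0.2, -0.0, -0.2]
gripper_width: 0.0555
```

>>> servo_tool(increments=[{"delta_rot":[0,0,0],"slide":[-0.01,0,0],"gripper":0.3},{"delta_rot":[0,0,0],"slide":[-0.03,0,0],"gripper":0.3},{"delta_rot":[0,0,0],"slide":[-0.06,0,0],"gripper":0.3},{"delta_rot":[0,0,0],"slide":[-0.1,0,0],"gripper":0.3},{"delta_rot":[0,0,0],"slide":[-0.118,0,0],"gripper":0.3}])

```text
time: 8.45
eef_pos: [0.6532, -0.1357, 0.3553]
ee_rot: [-0.002, 0.705, -0.0, 0.709]
force: [0.8, -0.1, 0.3]
gripper_width: 0.0556
```

>>> servo_tool(increments=[{"delta_rot":[0,0,0],"slide":[0,-0.017,-0.036],"gripper":0.3},{"delta_rot":[0,0,0],"slide":[0,-0.036,-0.075],"gripper":0.3},{"delta_rot":[0,0,0],"slide":[0,-0.055,-0.114],"gripper":0.3},{"delta_rot":[0,0,0],"slide":[0,-0.074,-0.153],"gripper":0.3},{"delta_rot":[0,0,0],"slide":[0,-0.09,-0.186],"gripper":0.3}])

```text
time: 8.95
eef_pos: [0.4648, -0.2264, 0.3505]
ee_rot: [-0.001, 0.707, 0.0, 0.707]
force: [0.2, 0.0, -0.1]
gripper_width: 0.0555
```

>>> servo_tool(increments=[{"delta_rot":[0,0,0],"slide":[0.02,-0.0135,-0.028],"gripper":0.3},{"delta_rot":[0,0,0],"slide":[0.04,-0.0185,-0.039],"gripper":0.3},{"delta_rot":[0,0,0],"slide":[0.05,-0.0185,-0.039],"gripper":0.3},{"delta_rot":[0,0,0],"slide":[0.05,-0.0185,-0.039],"gripper":0.3},{"delta_rot":[0,0,0],"slide":[0.05,-0.0185,-0.039],"gripper":0.3}])

```text
time: 9.45
eef_pos: [0.4285, -0.2443, 0.3006]
ee_rot: [-0.001, 0.707, 0.001, 0.707]
force: [-0.4, 0.8, 0.2]
gripper_width: 0.0558
```

>>> servo_tool(increments=[{"delta_rot":[0,0,0],"slide":[0.02,0,0],"gripper":0.3},{"delta_rot":[0,0,0],"slide":[0.04,0,0],"gripper":0.3},{"delta_rot":[0,0,0],"slide":[0.055,0,0],"gripper":0.3},{"delta_rot":[0,0,0],"slide":[0.062,0,0],"gripper":0.3},{"delta_rot":[0,0,0],"slide":[0.065,0,0],"gripper":0.3}])

```text
time: 9.95
eef_pos: [0.4283, -0.2443, 0.2349]
ee_rot: [-0.001, 0.707, 0.001, 0.707]
force: [-0.5, -0.0, 1.0]
gripper_width: 0.0552
```

Run:
```python
from h import *
a=manip.capture('scene')[:,:,::-1];o=manip.observe();print(o['eef_pos'],o['force'],o['ee_rot'])
im=cv2.resize(a[80:230,210:360],(600,600),interpolation=cv2.INTER_CUBIC);im=(255*(im/255.)**.55).astype('uint8')
cv2.imwrite('pics/g2.png',im)
```

```text
[ 0.42820285 -0.24436485  0.23489001] [-0.67554961  0.43294034 -0.02948092] [-0.00116966  0.70695319  0.00093599  0.70725875]
```

View pics/g2.png

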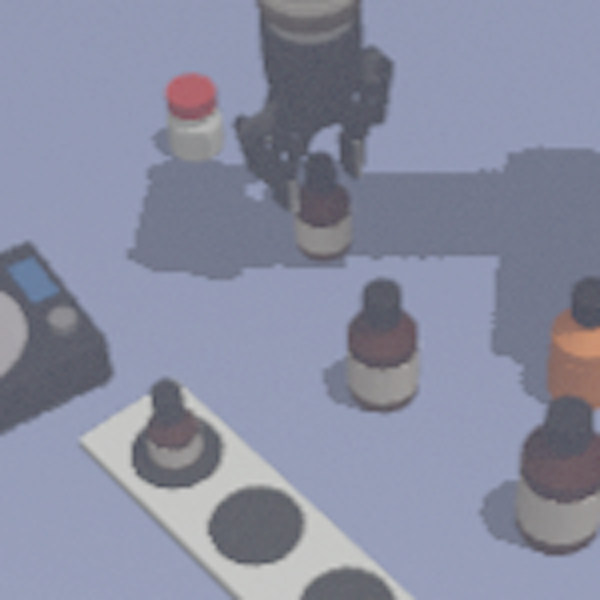

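The jaws are centred on the cap of bottle_90 (crop (320,170)), and bottle_72 stands on the pad by the stirrer (174,445). Next I'll grip, lift and carry to the second pad.

>>> servo_tool(increments=[{"delta_rot":[0,0,0],"slide":[0,0,0],"gripper":-1},{"delta_rot":[0,0,0],"slide":[0,0,0],"gripper":-1},{"delta_rot":[0,0,0],"slide":[0,0,0],"gripper":-1},{"delta_rot":[0,0,0],"slide":[0,0,0],"gripper":-1},{"delta_rot":[0,0,0],"slide":[0,0,0],"gripper":-1}])

```text
time: 10.5
eef_pos: [0.428, -0.2448, 0.2356]
ee_rot: [-0.001, 0.707, 0.0, 0.708]
force: [-0.2, -0.1, 5.8]
gripper_width: 0.0248
```

>>> servo_tool(increments=[{"delta_rot":[0,0,0],"slide":[-0.003,0,0],"gripper":-1},{"delta_rot":[0,0,0],"slide":[-0.02,0,0],"gripper":-1},{"delta_rot":[0,0,0],"slide":[-0.05,0,0],"gripper":-1},{"delta_rot":[0,0,0],"slide":[-0.09,0,0],"gripper":-1},{"delta_rot":[0,0,0],"slide":[-0.12,0,0],"gripper":-1}])

```text
time: 11.0
eef_pos: [0.4274, -0.2443, 0.3563]
ee_rot: [-0.001, 0.707, 0.001, 0.707]
force: [1.2, -0.1, -2.4]
gripper_width: 0.0245
```

>>> servo_tool(increments=[{"delta_rot":[0,0,0],"slide":[-0.025,0.008,0.009],"gripper":-1},{"delta_rot":[0,0,0],"slide":[-0.045,0.022,0.024],"gripper":-1},{"delta_rot":[0,0,0],"slide":[-0.055,0.04,0.044],"gripper":-1},{"delta_rot":[0,0,0],"slide":[-0.055,0.06,0.066],"gripper":-1},{"delta_rot":[0,0,0],"slide":[-0.055,0.08,0.088],"gripper":-1}])

```text
time: 11.5
eef_pos: [0.5159, -0.1634, 0.4096]
ee_rot: [-0.001, 0.707, 0.001, 0.707]
force: [-0.2, 0.4, -2.0]
gripper_width: 0.0244
```

>>> servo_tool(increments=[{"delta_rot":[0,0,0],"slide":[0,0.026,0.0286],"gripper":-1},{"delta_rot":[0,0,0],"slide":[0,0.052,0.0572],"gripper":-1},{"delta_rot":[0,0,0],"slide":[0,0.078,0.0858],"gripper":-1},{"delta_rot":[0,0,0],"slide":[0,0.104,0.1144],"gripper":-1},{"delta_rot":[0,0,0],"slide":[0,0.12,0.132],"gripper":-1}])

```text
time: 12.0
eef_pos: [0.6483, -0.0418, 0.4085]
ee_rot: [-0.001, 0.708, 0.002, 0.707]
force: [-0.8, -0.6, -0.4]
gripper_width: 0.0244
```

>>> servo_tool(increments=[{"delta_rot":[0,0,0],"slide":[0.015,0,0],"gripper":-1},{"delta_rot":[0,0,0],"slide":[0.04,0,0],"gripper":-1},{"delta_rot":[0,0,0],"slide":[0.07,0,0],"gripper":-1},{"delta_rot":[0,0,0],"slide":[0.095,0,0],"gripper":-1},{"delta_rot":[0,0,0],"slide":[0.11,0,0],"gripper":-1}])

```text
time: 12.5
eef_pos: [0.6454, -0.0443, 0.2956]
ee_rot: [-0.0, 0.709, 0.001, 0.705]
force: [-0.1, 0.1, -1.7]
gripper_width: 0.0243
```

>>> servo_tool(increments=[{"delta_rot":[0,0,0],"slide":[0.013,0,0],"gripper":-1},{"delta_rot":[0,0,0],"slide":[0.025,0,0],"gripper":-1},{"delta_rot":[0,0,0],"slide":[0.036,0,0],"gripper":-1},{"delta_rot":[0,0,0],"slide":[0.042,0,0],"gripper":-1},{"delta_rot":[0,0,0],"slide":[0.044,0,0],"gripper":-1}])

```text
time: 13.0
eef_pos: [0.6471, -0.0439, 0.2552]
ee_rot: [-0.001, 0.707, 0.001, 0.707]
force: [0.2, -0.2, -0.9]
gripper_width: 0.0243
```

>>> servo_tool(increments=[{"delta_rot":[0,0,0],"slide":[0.001,0,0],"gripper":-1},{"delta_rot":[0,0,0],"slide":[0.002,0,0],"gripper":-1},{"delta_rot":[0,0,0],"slide":[0.003,0,0],"gripper":-1},{"delta_rot":[0,0,0],"slide":[0.004,0,0],"gripper":-1},{"delta_rot":[0,0,0],"slide":[0.004,0,0],"gripper":-1}])

```text
time: 13.5
eef_pos: [0.6472, -0.0439, 0.2517]
ee_rot: [-0.001, 0.707, 0.001, 0.707]
force: [0.3, -0.6, -1.7]
gripper_width: 0.0243
```

>>> servo_tool(increments=[{"delta_rot":[0,0,0],"slide":[0.0005,0,0],"gripper":-1},{"delta_rot":[0,0,0],"slide":[0.001,0,0],"gripper":-1},{"delta_rot":[0,0,0],"slide":[0.0015,0,0],"gripper":-1},{"delta_rot":[0,0,0],"slide":[0.0015,0,0],"gripper":-1},{"delta_rot":[0,0,0],"slide":[0.0015,0,0],"gripper":-1}])

```text
time: 14.0
eef_pos: [0.6472, -0.0439, 0.2507]
ee_rot: [-0.001, 0.707, 0.001, 0.707]
force: [-2.1, -0.5, 4.2]
gripper_width: 0.0245
```

>>> servo_tool(increments=[{"delta_rot":[0,0,0],"slide":[0,0,0],"gripper":-0.2},{"delta_rot":[0,0,0],"slide":[0,0,0],"gripper":0.2},{"delta_rot":[0,0,0],"slide":[0,0,0],"gripper":0.4},{"delta_rot":[0,0,0],"slide":[0,0,0],"gripper":0.4},{"delta_rot":[0,0,0],"slide":[0,0,0],"gripper":0.4}])

```text
time: 14.5
eef_pos: [0.6472, -0.0439, 0.2501]
ee_rot: [-0.001, 0.707, 0.001, 0.707]
force: [-0.4, -0.5, 0.4]
gripper_width: 0.0597
```

>>> servo_tool(increments=[{"delta_rot":[0,0,0],"slide":[-0.01,0,0],"gripper":0.4},{"delta_rot":[0,0,0],"slide":[-0.03,0,0],"gripper":0.4},{"delta_rot":[0,0,0],"slide":[-0.06,0,0],"gripper":0.4},{"delta_rot":[0,0,0],"slide":[-0.09,0,0],"gripper":0.4},{"delta_rot":[0,0,0],"slide":[-0.1,0,0],"gripper":0.4}])

```text
time: 15.0
eef_pos: [0.6481, -0.0441, 0.3552]
ee_rot: [-0.001, 0.705, 0.0, 0.71]
force: [0.4, 0.2, 0.2]
gripper_width: 0.0596
```

>>> servo_tool(increments=[{"delta_rot":[0,0,0],"slide":[0,-0.01,-0.032],"gripper":0.4},{"delta_rot":[0,0,0],"slide":[0,-0.022,-0.07],"gripper":0.4},{"delta_rot":[0,0,0],"slide":[0,-0.034,-0.11],"gripper":0.4},{"delta_rot":[0,0,0],"slide":[0,-0.044,-0.143],"gripper":0.4},{"delta_rot":[0,0,0],"slide":[0,-0.049,-0.158],"gripper":0.4}])

```text
time: 15.5
eef_pos: [0.4869, -0.0935, 0.3493]
ee_rot: [-0.0, 0.708, 0.001, 0.706]
force: [0.5, -0.2, -0.2]
gripper_width: 0.06
```

>>> servo_tool(increments=[{"delta_rot":[0,0,0],"slide":[0.01,0,0],"gripper":0.4},{"delta_rot":[0,0,0],"slide":[0.03,0,0],"gripper":0.4},{"delta_rot":[0,0,0],"slide":[0.05,0,0],"gripper":0.4},{"delta_rot":[0,0,0],"slide":[0.06,0,0],"gripper":0.4},{"delta_rot":[0,0,0],"slide":[0.065,0,0],"gripper":0.4}])

```text
time: 16.0
eef_pos: [0.4893, -0.0929, 0.2835]
ee_rot: [-0.001, 0.708, 0.001, 0.706]
force: [-0.6, -0.8, -0.5]
gripper_width: 0.0595
```

>>> servo_tool(increments=[{"delta_rot":[0,0,0],"slide":[0.01,0,0],"gripper":0.4},{"delta_rot":[0,0,0],"slide":[0.02,0,0],"gripper":0.4},{"delta_rot":[0,0,0],"slide":[0.028,0,0],"gripper":0.4},{"delta_rot":[0,0,0],"slide":[0.0325,0,0],"gripper":0.4},{"delta_rot":[0,0,0],"slide":[0.0325,0,0],"gripper":0.4}])

```text
time: 16.5
eef_pos: [0.489, -0.0932, 0.252]
ee_rot: [-0.001, 0.708, 0.001, 0.707]
force: [-0.5, 0.4, 0.5]
gripper_width: 0.0597
```

Run:
```python
from h import *
a=manip.capture('scene')[:,:,::-1];o=manip.observe();print(o['eef_pos'],o['force'],o['ee_rot'])
cv2.imwrite('pics/s3.png',a)
im=cv2.resize(a[110:260,225:375],(600,600),interpolation=cv2.INTER_CUBIC);im=(255*(im/255.)**.55).astype('uint8')
cv2.imwrite('pics/g3.png',im)
```

```text
[ 0.48924998 -0.09327416  0.25254515] [-0.15672005 -0.47664978  0.67199205] [-0.00072918  0.70720574  0.00081278  0.70700697]
```

View pics/g3.png

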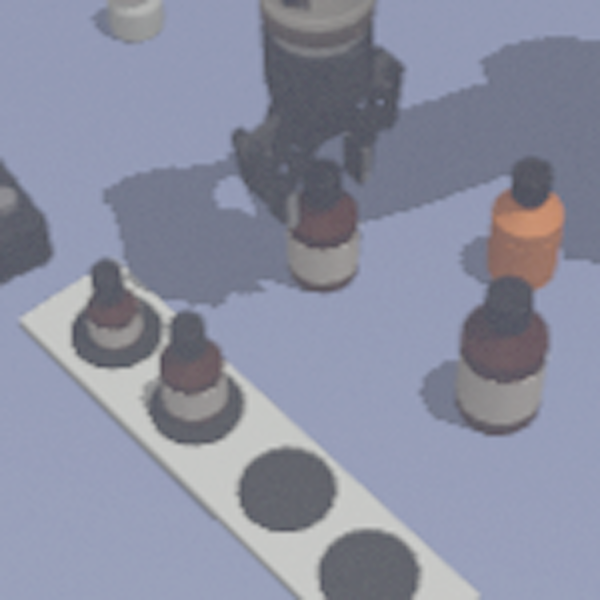

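>>> servo_tool(increments=[{"delta_rot":[0,0,0],"slide":[0,0,0],"gripper":-1},{"delta_rot":[0,0,0],"slide":[0,0,0],"gripper":-1},{"delta_rot":[0,0,0],"slide":[0,0,0],"gripper":-1},{"delta_rot":[0,0,0],"slide":[0,0,0],"gripper":-1},{"delta_rot":[0,0,0],"slide":[0,0,0],"gripper":-1}])

```text
time: 17.05
eef_pos: [0.4893, -0.0934, 0.2533]
ee_rot: [-0.001, 0.707, 0.001, 0.707]
force: [-3.6, -0.2, 6.3]
gripper_width: 0.0286
```

>>> servo_tool(increments=[{"delta_rot":[0,0,0],"slide":[-0.003,0,0],"gripper":-1},{"delta_rot":[0,0,0],"slide":[-0.02,0,0],"gripper":-1},{"delta_rot":[0,0,0],"slide":[-0.05,0,0],"gripper":-1},{"delta_rot":[0,0,0],"slide":[-0.09,0,0],"gripper":-1},{"delta_rot":[0,0,0],"slide":[-0.13,0,0],"gripper":-1}])

```text
time: 17.55
eef_pos: [0.4889, -0.093, 0.3834]
ee_rot: [-0.0, 0.707, 0.001, 0.707]
force: [0.7, -1.1, -1.1]
gripper_width: 0.0284
```

>>> servo_tool(increments=[{"delta_rot":[0,0,0],"slide":[0,0.01,0.01],"gripper":-1},{"delta_rot":[0,0,0],"slide":[0,0.029,0.031],"gripper":-1},{"delta_rot":[0,0,0],"slide":[0,0.053,0.056],"gripper":-1},{"delta_rot":[0,0,0],"slide":[0,0.077,0.081],"gripper":-1},{"delta_rot":[0,0,0],"slide":[0,0.1,0.105],"gripper":-1}])

```text
time: 18.05
eef_pos: [0.5948, 0.0084, 0.3813]
ee_rot: [-0.001, 0.708, 0.001, 0.707]
force: [0.8, -0.1, -1.9]
gripper_width: 0.0285
```

>>> servo_tool(increments=[{"delta_rot":[0,0,0],"slide":[0,0.02,0.021],"gripper":-1},{"delta_rot":[0,0,0],"slide":[0,0.036,0.037],"gripper":-1},{"delta_rot":[0,0,0],"slide":[0,0.0465,0.0475],"gripper":-1},{"delta_rot":[0,0,0],"slide":[0.01,0.0465,0.0475],"gripper":-1},{"delta_rot":[0,0,0],"slide":[0.03,0.0465,0.0475],"gripper":-1}])

```text
time: 18.55
eef_pos: [0.6417, 0.0537, 0.3525]
ee_rot: [-0.001, 0.706, 0.001, 0.708]
force: [0.3, -0.9, -2.6]
gripper_width: 0.0282
```

>>> servo_tool(increments=[{"delta_rot":[0,0,0],"slide":[0.022,0,0],"gripper":-1},{"delta_rot":[0,0,0],"slide":[0.044,0,0],"gripper":-1},{"delta_rot":[0,0,0],"slide":[0.062,0,0],"gripper":-1},{"delta_rot":[0,0,0],"slide":[0.074,0,0],"gripper":-1},{"delta_rot":[0,0,0],"slide":[0.08,0,0],"gripper":-1}])

```text
time: 19.05
eef_pos: [0.6404, 0.0532, 0.2703]
ee_rot: [-0.001, 0.708, 0.001, 0.706]
force: [0.1, -0.4, -1.0]
gripper_width: 0.0285
```

>>> servo_tool(increments=[{"delta_rot":[0,0,0],"slide":[0.001,0,0],"gripper":-1},{"delta_rot":[0,0,0],"slide":[0.002,0,0],"gripper":-1},{"delta_rot":[0,0,0],"slide":[0.003,0,0],"gripper":-1},{"delta_rot":[0,0,0],"slide":[0.004,0,0],"gripper":-1},{"delta_rot":[0,0,0],"slide":[0.0045,0,0],"gripper":-1}])

```text
time: 19.55
eef_pos: [0.6416, 0.0536, 0.2686]
ee_rot: [-0.001, 0.707, 0.001, 0.707]
force: [-0.5, -0.2, -1.3]
gripper_width: 0.0287
```

Commanded z is 0.2685 with no contact yet, so I'll creep down.

>>> servo_tool(increments=[{"delta_rot":[0,0,0],"slide":[0.0005,0,0],"gripper":-1},{"delta_rot":[0,0,0],"slide":[0.001,0,0],"gripper":-1},{"delta_rot":[0,0,0],"slide":[0.0015,0,0],"gripper":-1},{"delta_rot":[0,0,0],"slide":[0.0015,0,0],"gripper":-1},{"delta_rot":[0,0,0],"slide":[0.0015,0,0],"gripper":-1}])

```text
time: 20.05
eef_pos: [0.6417, 0.0536, 0.2683]
ee_rot: [-0.001, 0.707, 0.001, 0.707]
force: [-3.4, 0.1, 6.9]
gripper_width: 0.0284
```

>>> servo_tool(increments=[{"delta_rot":[0,0,0],"slide":[0,0,0],"gripper":-0.1},{"delta_rot":[0,0,0],"slide":[0,0,0],"gripper":0.3},{"delta_rot":[0,0,0],"slide":[0,0,0],"gripper":0.5},{"delta_rot":[0,0,0],"slide":[0,0,0],"gripper":0.5},{"delta_rot":[0,0,0],"slide":[0,0,0],"gripper":0.5}])

```text
time: 20.55
eef_pos: [0.6414, 0.0536, 0.2665]
ee_rot: [-0.001, 0.707, 0.001, 0.707]
force: [-0.1, 0.2, 0.1]
gripper_width: 0.0641
```

>>> servo_tool(increments=[{"delta_rot":[0,0,0],"slide":[-0.01,0,0],"gripper":0.5},{"delta_rot":[0,0,0],"slide":[-0.03,0,0],"gripper":0.5},{"delta_rot":[0,0,0],"slide":[-0.06,0,0],"gripper":0.5},{"delta_rot":[0,0,0],"slide":[-0.09,0,0],"gripper":0.5},{"delta_rot":[0,0,0],"slide":[-0.1,0,0],"gripper":0.5}])

```text
time: 21.05
eef_pos: [0.6424, 0.0535, 0.3717]
ee_rot: [-0.001, 0.704, 0.001, 0.71]
force: [0.3, 0.5, -0.0]
gripper_width: 0.0637
```

>>> servo_tool(increments=[{"delta_rot":[0,0,0],"slide":[0,0.007,-0.035],"gripper":0.5},{"delta_rot":[0,0,0],"slide":[0,0.015,-0.075],"gripper":0.5},{"delta_rot":[0,0,0],"slide":[0,0.023,-0.116],"gripper":0.5},{"delta_rot":[0,0,0],"slide":[0,0.03,-0.153],"gripper":0.5},{"delta_rot":[0,0,0],"slide":[0,0.0335,-0.1695],"gripper":0.5}])

```text
time: 21.55
eef_pos: [0.4691, 0.0874, 0.3656]
ee_rot: [-0.001, 0.708, 0.001, 0.706]
force: [0.6, 0.1, 0.7]
gripper_width: 0.0638
```

>>> servo_tool(increments=[{"delta_rot":[0,0,0],"slide":[0.01,0,0],"gripper":0.5},{"delta_rot":[0,0,0],"slide":[0.03,0,0],"gripper":0.5},{"delta_rot":[0,0,0],"slide":[0.05,0,0],"gripper":0.5},{"delta_rot":[0,0,0],"slide":[0.06,0,0],"gripper":0.5},{"delta_rot":[0,0,0],"slide":[0.065,0,0],"gripper":0.5}])

```text
time: 22.05
eef_pos: [0.4719, 0.0865, 0.3001]
ee_rot: [-0.001, 0.708, 0.001, 0.706]
force: [-0.5, -0.0, -0.7]
gripper_width: 0.0641
```

>>> servo_tool(increments=[{"delta_rot":[0,0,0],"slide":[0.01,0,0],"gripper":0.5},{"delta_rot":[0,0,0],"slide":[0.02,0,0],"gripper":0.5},{"delta_rot":[0,0,0],"slide":[0.028,0,0],"gripper":0.5},{"delta_rot":[0,0,0],"slide":[0.031,0,0],"gripper":0.5},{"delta_rot":[0,0,0],"slide":[0.031,0,0],"gripper":0.5}])

```text
time: 22.55
eef_pos: [0.4717, 0.0867, 0.2702]
ee_rot: [-0.001, 0.707, 0.001, 0.707]
force: [0.8, -0.6, 1.2]
gripper_width: 0.0644
```

Run:
```python
from h import *
a=manip.capture('scene')[:,:,::-1];o=manip.observe();print(o['eef_pos'],o['force'],o['ee_rot'])
cv2.imwrite('pics/s4.png',a)
im=cv2.resize(a[130:280,235:385],(600,600),interpolation=cv2.INTER_CUBIC);im=(255*(im/255.)**.55).astype('uint8')
cv2.imwrite('pics/g4.png',im)
```

```text
[0.47192852 0.08670361 0.27072175] [-0.3927288   0.49868653  0.29623105] [-0.00080407  0.70708935  0.00079009  0.70712332]
```

View pics/g4.png

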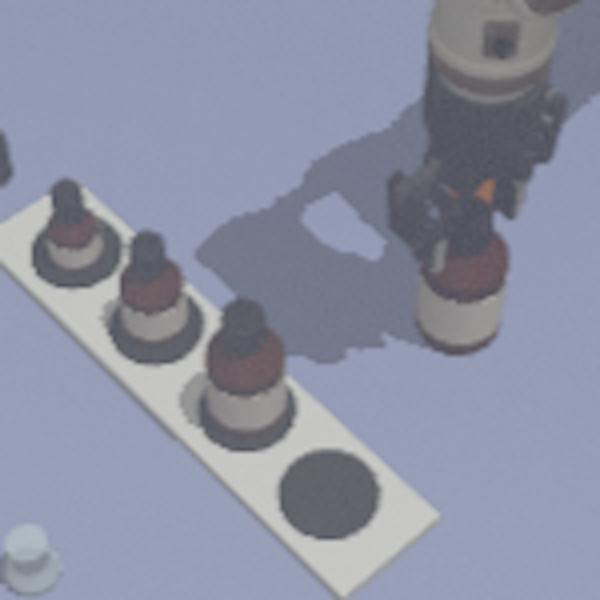

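>>> servo_tool(increments=[{"delta_rot":[0,0,0],"slide":[0,0,0],"gripper":-1},{"delta_rot":[0,0,0],"slide":[0,0,0],"gripper":-1},{"delta_rot":[0,0,0],"slide":[0,0,0],"gripper":-1},{"delta_rot":[0,0,0],"slide":[0,0,0],"gripper":-1},{"delta_rot":[0,0,0],"slide":[0,0,0],"gripper":-1}])

```text
time: 23.1
eef_pos: [0.472, 0.0867, 0.2714]
ee_rot: [-0.001, 0.707, 0.001, 0.707]
force: [-1.8, -0.3, 5.9]
gripper_width: 0.0323
```

>>> servo_tool(increments=[{"delta_rot":[0,0,0],"slide":[-0.003,0,0],"gripper":-1},{"delta_rot":[0,0,0],"slide":[-0.02,0,0],"gripper":-1},{"delta_rot":[0,0,0],"slide":[-0.055,0,0],"gripper":-1},{"delta_rot":[0,0,0],"slide":[-0.1,0,0],"gripper":-1},{"delta_rot":[0,0,0],"slide":[-0.14,0,0],"gripper":-1}])

```text
time: 23.6
eef_pos: [0.4715, 0.0867, 0.4118]
ee_rot: [-0.001, 0.707, 0.001, 0.707]
force: [0.4, 0.0, -2.5]
gripper_width: 0.0328
```

>>> servo_tool(increments=[{"delta_rot":[0,0,0],"slide":[0,0.003,0.01],"gripper":-1},{"delta_rot":[0,0,0],"slide":[0,0.01,0.032],"gripper":-1},{"delta_rot":[0,0,0],"slide":[0,0.02,0.062],"gripper":-1},{"delta_rot":[0,0,0],"slide":[0,0.03,0.093],"gripper":-1},{"delta_rot":[0,0,0],"slide":[0,0.04,0.124],"gripper":-1}])

```text
time: 24.1
eef_pos: [0.5968, 0.1275, 0.4083]
ee_rot: [-0.001, 0.708, 0.001, 0.706]
force: [-0.2, -0.6, -1.9]
gripper_width: 0.0324
```

>>> servo_tool(increments=[{"delta_rot":[0,0,0],"slide":[0,0.008,0.025],"gripper":-1},{"delta_rot":[0,0,0],"slide":[0,0.0125,0.04],"gripper":-1},{"delta_rot":[0,0,0],"slide":[0,0.0145,0.0455],"gripper":-1},{"delta_rot":[0,0,0],"slide":[0.01,0.0145,0.0455],"gripper":-1},{"delta_rot":[0,0,0],"slide":[0.03,0.0145,0.0455],"gripper":-1}])

```text
time: 24.6
eef_pos: [0.6412, 0.1415, 0.3809]
ee_rot: [-0.001, 0.706, 0.001, 0.708]
force: [0.7, 0.7, -3.9]
gripper_width: 0.0321
```

>>> servo_tool(increments=[{"delta_rot":[0,0,0],"slide":[0.024,0,0],"gripper":-1},{"delta_rot":[0,0,0],"slide":[0.05,0,0],"gripper":-1},{"delta_rot":[0,0,0],"slide":[0.07,0,0],"gripper":-1},{"delta_rot":[0,0,0],"slide":[0.083,0,0],"gripper":-1},{"delta_rot":[0,0,0],"slide":[0.09,0,0],"gripper":-1}])

```text
time: 25.1
eef_pos: [0.6401, 0.1414, 0.2885]
ee_rot: [-0.001, 0.708, 0.001, 0.706]
force: [-0.1, 0.6, -3.0]
gripper_width: 0.0326
```

>>> servo_tool(increments=[{"delta_rot":[0,0,0],"slide":[0.001,0,0],"gripper":-1},{"delta_rot":[0,0,0],"slide":[0.002,0,0],"gripper":-1},{"delta_rot":[0,0,0],"slide":[0.003,0,0],"gripper":-1},{"delta_rot":[0,0,0],"slide":[0.004,0,0],"gripper":-1},{"delta_rot":[0,0,0],"slide":[0.0045,0,0],"gripper":-1}])

```text
time: 25.6
eef_pos: [0.6414, 0.1416, 0.2867]
ee_rot: [-0.001, 0.707, 0.001, 0.707]
force: [-0.2, -0.4, -2.7]
gripper_width: 0.0325
```

>>> servo_tool(increments=[{"delta_rot":[0,0,0],"slide":[0.0005,0,0],"gripper":-1},{"delta_rot":[0,0,0],"slide":[0.001,0,0],"gripper":-1},{"delta_rot":[0,0,0],"slide":[0.0015,0,0],"gripper":-1},{"delta_rot":[0,0,0],"slide":[0.0015,0,0],"gripper":-1},{"delta_rot":[0,0,0],"slide":[0.0015,0,0],"gripper":-1}])

```text
time: 26.1
eef_pos: [0.6415, 0.1417, 0.2864]
ee_rot: [-0.001, 0.707, 0.001, 0.707]
force: [-3.7, 0.4, 6.7]
gripper_width: 0.0321
```

Contact. Release, lift and retreat so the cameras can see.

>>> servo_tool(increments=[{"delta_rot":[0,0,0],"slide":[0,0,0],"gripper":0},{"delta_rot":[0,0,0],"slide":[0,0,0],"gripper":0.4},{"delta_rot":[0,0,0],"slide":[0,0,0],"gripper":0.6},{"delta_rot":[0,0,0],"slide":[0,0,0],"gripper":0.6},{"delta_rot":[0,0,0],"slide":[0,0,0],"gripper":0.6}])

```text
time: 26.6
eef_pos: [0.6413, 0.1416, 0.2846]
ee_rot: [-0.001, 0.707, 0.001, 0.707]
force: [-0.4, -0.2, 0.0]
gripper_width: 0.0686
```

>>> servo_tool(increments=[{"delta_rot":[0,0,0],"slide":[-0.01,0,0],"gripper":0.6},{"delta_rot":[0,0,0],"slide":[-0.03,0,0],"gripper":0.6},{"delta_rot":[0,0,0],"slide":[-0.06,0,0],"gripper":0.6},{"delta_rot":[0,0,0],"slide":[-0.095,0,0],"gripper":0.6},{"delta_rot":[0,0,0],"slide":[-0.11,0,0],"gripper":0.6}])

```text
time: 27.1
eef_pos: [0.6419, 0.1416, 0.3998]
ee_rot: [-0.001, 0.705, 0.001, 0.71]
force: [1.0, -0.2, 0.3]
gripper_width: 0.0685
```

>>> servo_tool(increments=[{"delta_rot":[0,0,0],"slide":[0,0.025,-0.03],"gripper":0.6},{"delta_rot":[0,0,0],"slide":[0,0.05,-0.07],"gripper":0.6},{"delta_rot":[0,0,0],"slide":[0,0.075,-0.11],"gripper":0.6},{"delta_rot":[0,0,0],"slide":[0,0.1,-0.15],"gripper":0.6},{"delta_rot":[0,0,0],"slide":[0,0.12,-0.18],"gripper":0.6}])

```text
time: 27.6
eef_pos: [0.4586, 0.2622, 0.3943]
ee_rot: [-0.001, 0.707, 0.001, 0.707]
force: [1.0, 0.2, 0.0]
gripper_width: 0.068
```

>>> servo_tool(increments=[{"delta_rot":[0,0,0],"slide":[0,0.03,-0.03],"gripper":0.6},{"delta_rot":[0,0,0],"slide":[0,0.06,-0.06],"gripper":0.6},{"delta_rot":[0,0,0],"slide":[0,0.09,-0.09],"gripper":0.6},{"delta_rot":[0,0,0],"slide":[0,0.12,-0.12],"gripper":0.6},{"delta_rot":[0,0,0],"slide":[0,0.15,-0.15],"gripper":0.6}])

```text
time: 28.1
eef_pos: [0.3091, 0.4117, 0.3946]
ee_rot: [-0.001, 0.707, 0.001, 0.707]
force: [0.2, 0.1, -0.1]
gripper_width: 0.0682
```

Run:
```python
from h import *
for n,(x,y,w,h),s in (("top",(190,115,200,80),4),("scene",(230,130,150,200),3)):
    f=manip.capture(n)[:,:,::-1];cv2.imwrite(f'pics/{n}9.png',f)
    im=cv2.resize(f[y:y+h,x:x+w],None,fx=s,fy=s,interpolation=cv2.INTER_CUBIC)
    cv2.imwrite(f'pics/{n}9c.png',(255*(im/255.)**.55).astype('uint8'))
# bowl moved? compare
d=[float(np.abs(cv2.imread('pics/top9.png')[130:168,190:232].astype(float)-cv2.imread('pics/top0.png')[130:168,190:232]).mean()),float(np.abs(cv2.imread('pics/scene9.png')[285:330,325:373].astype(float)-cv2.imread('pics/scene0.png')[285:330,325:373]).mean())]
print(d,manip.observe()['time'],manip.observe()['eef_pos'])
```

```text
[2.784252297410192, 1.495216049382716] 28.2 [0.30728414 0.41317829 0.39445817]
```

View pics/top9c.png

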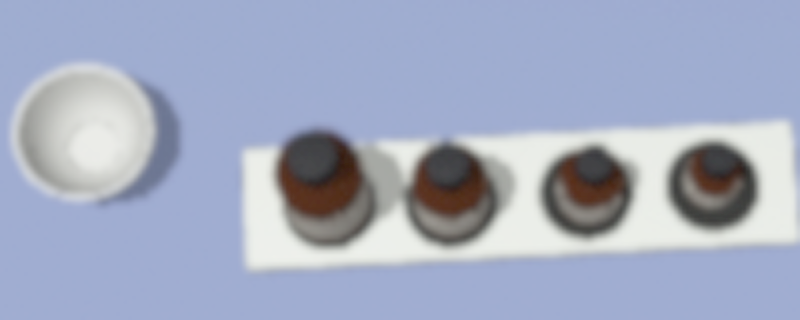

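View pics/scene9c.png

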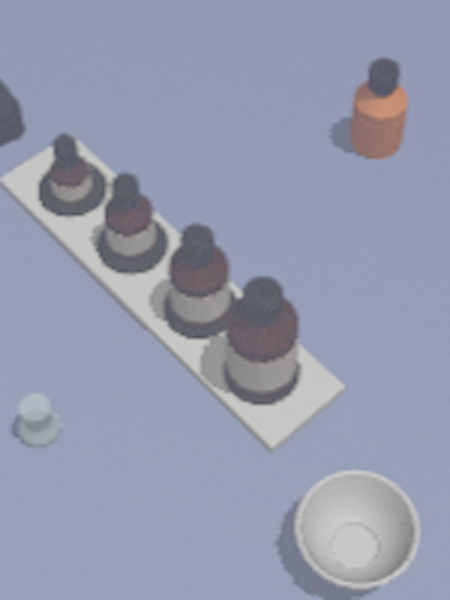

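Run:
```python
from h import *
np.set_printoptions(precision=4,suppress=True)
T=dict(b126=(312,157),b108=(447,165),b90=(596,164),b72=(718,159))
S=dict(b126=(264,291),b108=(198,237),b90=(125,183.5),b72=(65,144.5))
Z=dict(b72=.087,b126=.141,b108=.123,b90=.105)
P=dict(b126=(.6405,.141),b108=(.6405,.053),b90=(.646,-.0445),b72=(.651,-.136))
for k in T:
    t=190+(T[k][0]+.5)/4-.5,115+(T[k][1]+.5)/4-.5; s=230+(S[k][0]+.5)/3-.5,130+(S[k][1]+.5)/3-.5
    print(k,tri(t,s),onz('top',t,Z[k])[:2]-P[k],onz('scene',s,Z[k])[:2]-P[k])
for n in('top','scene'):
    x,y,w,h=(190,130,42,38) if n=='top' else (320,280,55,50)
    a,b=[cv2.cvtColor(cv2.imread(f'pics/{n}{i}.png'),6).astype(np.float32) for i in (0,9)]
    print('bowl',cv2.phaseCorrelate(a[y:y+h,x:x+w],b[y:y+h,x:x+w]))
```

```text
b126 [0.6384 0.1398 0.1402] [-0.0029 -0.0006] [-0.0012 -0.0015]
b108 [0.6378 0.052  0.1213] [-0.0039 -0.0002] [-0.0013 -0.0009]
b90 [ 0.6433 -0.0481  0.102 ] [-0.0044 -0.0026] [-0.0008 -0.0026]
b72 [ 0.6515 -0.1332  0.0847] [-0.0015  0.0044] [0.0023 0.003 ]
bowl ((0.47734512822409414, 0.013231012280733978), 0.9949878274069892)
bowl ((0.01287925753088004, 0.022383485277281068), 0.9755841096242269)
```

```bash
python3 -c "
from station import manip;print(manip.hand_in())"
```

```text
the job is handed in; nothing more can be done
None
```

The four brown bottles now stand upright on the pads in height order: 72, 90, 108 and 126 mm from the stirrer end to the bowl end. Each was lowered until the force reading showed contact, then released. The job was handed in at about 28 s of the 98 s allowed, with the arm backed away from everything.

- **Centring:** the cap-top positions in the last two views lie within about 3–5 mm of the pad centres. bottle_72 and bottle_90 are the furthest off, and each view is good to about 2–3 mm. I left them as they were.
- **Heights:** the cap tops measured 1–3 mm below the expected heights. The bottles and pads had read slightly low before the moves as well, so I take this as measurement error.
- **Bowl:** I found no movement in the scene view, 0.02 px at most. The top view disagreed slightly, showing about 0.5 px (roughly 1 mm), which I put down to a change in shadow. The arm never came near the bowl.
- **Orange bottle:** it was not touched.

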